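# Lay out the washer repair kit on the service mat

### The job

Lay out the parts for the washer repair on the black service mat, each standing centred in the white square just behind (beyond the far end of) its tool: the flat pulley behind the red screwdriver, the white pipe coupling behind the spanner, and the torch behind the yellow screwdriver. Then stack the roll of black tape flat on top of the pulley, centred. Leave the tools lying where they are.

Things in the scene. Friction and masses are not known exactly. Their poses are not given: they have to be found in the camera images.
- mat: Fixed black rubber mat, 330 (x, away from robot) x 340 (y, left) x 4 mm. Origin: centre of its underside, on the table. Three lanes along its x, centre lines at y = +110, 0, -110 mm, parted by 2 mm ridges. At the far end of each lane a printed white 80 mm square outline, centre at x = +115 mm; parts stand there on the mat top (4 mm above the table). The tool lies on the near side of it.
- screwdriver_red: Screwdriver with a red handle, 216 mm long, 27 mm high, blade towards the white square. Loose, not to be grasped; lies in one of the mat's three lanes (which one changes), within about 5 degrees of the lane. Origin: middle of its length, on its underside; y axis along it (+y to the handle's end).
- screwdriver_yel: Screwdriver with a yellow handle, 190 mm long, 27 mm high, blade towards the white square. Loose, not to be grasped; lies in one of the mat's three lanes (which one changes), within about 5 degrees of the lane. Origin: middle of its length, on its underside; y axis along it (+y to the handle's end).
- spanner: Steel double open-ended spanner, 180 mm long, 8 mm thick. Loose, not to be grasped; lies in one of the mat's three lanes (which one changes), within about 5 degrees of the lane. Origin: middle of its length, on its underside; y axis along it.
- motor_pulley_mid (a point): Loose light-grey V-belt pulley, a disc 63 mm in diameter and 22 mm high with a small hub, lying flat; can be gripped across its rim from above. Point: its centre, half-way up; z up. The tape roll rests flat on it, its underside 22 mm above the pulley's underside. Starts on the bare table beside the mat.
- tape_roll_mid (a point): Loose roll of black tape with a pale core, about 60 mm in diameter (62 x 59), 19 mm high, lying flat; the hole is not usable for gripping or for pegs. Point: its centre, half-way up; z up. Starts on the bare table beside the mat.
- drain_coupling_mid (a point): Loose white plastic pipe coupling, upright tube 42 mm in diameter, 50 mm high; grip it round the outside (it is solid for the fingers). Point: its centre, half-way up; z up. Starts on the bare table beside the mat.
- torch_mid (a point): Loose black pocket torch, 123 mm high, standing upright on its lens: the lower 43 mm is a head 44 mm in diameter, the barrel above it is 30 mm in diameter. Point: its centre, half-way up (61.5 mm above its foot); z up. Starts on the bare table beside the mat.
There are look-alikes about, which are no part of the job. Leave any brown or green look-alike of the part that bears motor_pulley_mid alone.

How it is judged:
By the outcome, as a careful person would: the job done as asked, in the order asked, and still so for the second after the job is handed in, with the robot touching nothing.
It also fails if it takes over 109 s, if anything falls off the work surface, if the arm or the gripper's body presses on something with over 40 N, if the wrist force passes 120 N, or if a joint passes its speed limit or range.

### The arm

A 7-joint arm with a two-finger parallel gripper is mounted at the origin on a cart in front of the work surface, level with it; the furniture and walls round the work are solid. World frame = base frame: x ahead of the robot, y to its left, z up, the work surface at z = 0. Lengths are in m, angles in rad, forces in N, time in s.
With the tool pointing down it reaches from about 0.425 to 0.875 m from the base axis. Payload 9.9 kg.
Tool frame: the origin (TCP) lies midway between the tips of the shut fingers; the grasp point (between the pads) lies env.grasp_offset behind it (env.grasp_offset is the distance from the TCP to the grasp point, in m); z points along the fingers, y is the direction in which the jaws open and shut (so a half turn about z gives the same grasp; the last joint's range is limited). The gripper opens to 85 mm and grips with 20 to 120 N. Pads are 22 mm wide; open, the fingers measure 114 mm over their backs; the gripper's body (76 mm by 85 mm) begins 54 mm behind the grasp point. The pads swing forward as they close: fully open they stand 13 mm farther back than shut.
Start: joints at [1.09, 0.576, 0.025, 1.437, -0.015, 1.129, -0.057], TCP at [0.261, -0.623, 0.231] pointing down, gripper open.
Joint ranges: [-2.76, 2.76], [-0.34, 2.15], [-1.52, 1.57], [0.19, 2.46], [-1.09, 4.23], [0.17, 1.99], [-2.82, 2.82]. Speed limits (rad/s): [2.22, 2.22, 3.01, 3.01, 3.14, 3.14, 3.14].

### API

Orientations are given as a unit quaternion [x, y, z, w].
In Python, from bench import env gives the robot as it stands.
- The arm moves only by the tool apply_moves, never from a script. Its argument "commands" is a list that holds one entry, the list of rows, each a list of 7 numbers: the turn, a rotation vector about the tool's x, y, z in degrees, then the shift along the tool's x, y, z in cm, then the opening, from 0 (shut) to 1 (fully open). A call has 1 to 20 rows; each row is the pose to reach, as a shift and turn from the pose commanded when the call began, along the tool's axes at that moment; what a row does not reach only later rows make up. A row lasts 1/12 s, in which the tool goes at most 41.7 mm and 7.16 degrees, less where a joint would pass 70% of its speed; a pose out of reach is approached as far as the arm can. A call with a gripper value outside its range is refused whole. The fingers move at their own pace and stop on an object; the grip force is fixed at half the most. Time passes only in rows, so rows that repeat a pose let the fingers close. It gives the time, the measured TCP pose, the force and the opening at its end, in the units of the state.
- env.sense(): the state, without advancing time (a new reading comes with each control period).
- env.camera(name): name is "scene" or "top" or "wrist"; returns the picture (420x560x3 uint8, blue, green, red); there is no depth.
- env.camera_params(name): a dict with "K" (3x3 intrinsics, pixels), "dist" ([k1, k2, p1, p2, k3] as OpenCV has them; the pictures are not rectified), "cam_to_world" (4x4, takes a point from camera to world coordinates). Camera axes: x right, y down, z forward; pixel columns grow to the right and rows downward; lengths in m; the calibration is good to about 2 mm. A picture is of the moment at which its call begins: read the wrist's pose just before it. camera_params takes no time and is no camera call; for the wrist camera it gives the pose at the moment of the call.
- env.finish_job(): hands the job in, once; it reports no verdict.
Trained networks look in the newest picture that a camera, given by its name, has taken for a name from the list of things; names that differ only in an ending like _2 or _b are one class to them, and where a whole thing is asked for, a point or a joint stands for the part that bears it (a point fixed in the world has none). Each returns a list of dicts, best first, with "p" (0 to 1); they miss things now and then, are a little off and sometimes report something else, mostly with a low value. They report only what shows in the picture. A call takes as long as a camera call. They do not tell look-alikes from the thing itself.
- env.boxes_of(camera, label): "xyz" ([x, y, z] in m, in the coordinates of the camera as it stood for that picture, good to about 4 mm: the middle of the surface that is visible of it).
- env.cut_out(camera, label): "mask" (420x560 bool, what is visible of it).
The state is a dict: "t": time; "joints": joint angles; "joint_vel": joint speeds; "joint_torque": joint torques, N m; "tool_pos": TCP position; "tcp_rot": TCP orientation; "contact_force": force on the tool from outside, world axes, zero at the start; "torque": the same for the moment, N m; "finger_gap": finger opening in m.
Only numpy, scipy, OpenCV 4.12 (cv2) and the standard library are available. Lean on these libraries where they do the work, as an engineer would, in place of code of your own. Each camera call takes 0.05 s, during which the arm holds its last target.

## Working session

There is one attempt and no reset: what is moved stays moved. The work goes in short steps, Python scripts to look and compute and a tool call to move; the robot and the scene stay as the last step left them, time stands still between calls to the robot, and variables do not carry over. Pictures are saved under pics/ and viewed, and the job is handed in when it is done.

Besides the shell and the picture viewer there is one more tool, called after "Emit:" as name(argument=value, ...), one argument or row to a line, values as JSON. apply_moves: Moves the arm, as the interface text tells. Its arguments: {"type":"object","properties":{"commands":{"type":"array"}},"required":["commands"]}

```bash
ls; mkdir -p pics; python3 - <<'E'
from bench import env
import cv2
s=env.sense();print({k:s[k] for k in('t','tool_pos','tcp_rot','finger_gap','contact_force')},env.grasp_offset)
for n in('scene','top','wrist'):
    cv2.imwrite(f'pics/{n}0.png',env.camera(n))
    p=env.camera_params(n);print(n,p['K'],p['dist'],p['cam_to_world'])
E
```

```text
pics
{'t': 0.0, 'tool_pos': array([ 0.26069972, -0.62215482,  0.23047502]), 'tcp_rot': array([ 9.80380461e-01,  1.97112963e-01, -1.91986924e-04, -7.70996521e-04]), 'finger_gap': 0.08520601646367383, 'contact_force': array([-0.17702536,  0.19961466,  0.60498759])} 0.0187
scene [[395.41445022   0.         282.68105995]
 [  0.         395.41445022 212.24269653]
 [  0.           0.           1.        ]] [-0.03176216  0.          0.          0.          0.        ] [[-0.50479351 -0.47479395  0.72093982 -0.36989648]
 [-0.86323857  0.27605565 -0.42262567  0.52926327]
 [ 0.0016406  -0.83568175 -0.54921155  0.76128047]
 [ 0.          0.          0.          1.        ]]
top [[424.23296289   0.         274.06933429]
 [  0.         424.23296289 209.40704834]
 [  0.           0.           1.        ]] [-0.08110454  0.          0.          0.          0.        ] [[ 0.02282822 -0.99580393  0.08861941  0.43826947]
 [-0.99959133 -0.02120943  0.01916578 -0.01322675]
 [-0.01720579 -0.08902071 -0.99588115  1.15995142]
 [ 0.          0.          0.          1.        ]]
wrist [[349.79562975   0.         277.93295875]
 [  0.         349.79562975 208.45887143]
 [  0.           0.           1.        ]] [-0.08851325  0.          0.          0.          0.        ] [[ 0.38704152 -0.87592276 -0.28802462  0.33447052]
 [-0.92206065 -0.36826105 -0.11911316 -0.59065893]
 [-0.00173432  0.31167791 -0.95018623  0.37374673]
 [ 0.          0.          0.          1.        ]]
```

View pics/top0.png

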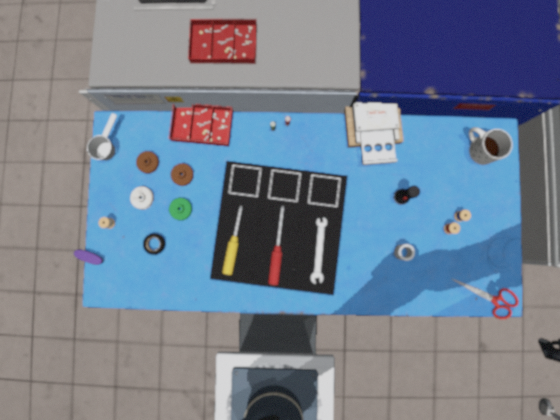

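View pics/scene0.png

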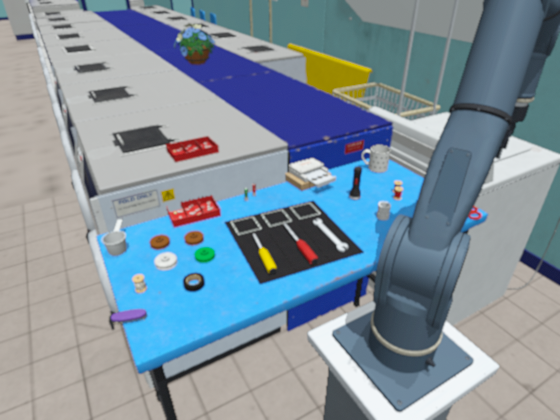

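```bash
python3 - <<'E'
from bench import env
import numpy as np
for cam in('top','scene'):
  env.camera(cam)
  T=np.array(env.camera_params(cam)['cam_to_world'])
  for n in('mat','screwdriver_red','screwdriver_yel','spanner','motor_pulley_mid','tape_roll_mid','drain_coupling_mid','torch_mid'):
    for d in env.boxes_of(cam,n):
        if d['p']>.15: print(cam,n,round(d['p'],2),(T@np.r_[d['xyz'],1])[:3].round(4))
print(env.sense()['t'])
E
```

```text
top mat 0.6 [ 0.5036 -0.0114  0.0047]
top screwdriver_red 0.81 [0.3989 0.003  0.0259]
top screwdriver_yel 0.79 [0.4245 0.1206 0.0263]
top spanner 0.78 [ 0.4265 -0.1119  0.0086]
top motor_pulley_mid 0.81 [0.633  0.2647 0.0139]
top motor_pulley_mid 0.69 [0.5346 0.2643 0.0117]
top motor_pulley_mid 0.67 [0.5657 0.3725 0.0162]
top motor_pulley_mid 0.59 [0.6663 0.3633 0.0149]
top tape_roll_mid 0.85 [0.4414 0.3332 0.0191]
top drain_coupling_mid 0.71 [ 0.4353 -0.3334  0.043 ]
top torch_mid 0.83 [ 0.5802 -0.3267  0.0883]
scene mat 0.95 [4.839e-01 1.810e-02 4.000e-04]
scene screwdriver_red 0.75 [0.3818 0.0093 0.024 ]
scene screwdriver_red 0.64 [0.5639 0.3773 0.0163]
scene screwdriver_yel 0.56 [0.4068 0.1324 0.0275]
scene spanner 0.68 [ 0.4204 -0.1089  0.0117]
scene motor_pulley_mid 0.85 [0.5603 0.3758 0.0143]
scene motor_pulley_mid 0.64 [0.6522 0.3666 0.0146]
scene motor_pulley_mid 0.62 [0.6244 0.2672 0.0114]
scene tape_roll_mid 0.89 [0.435  0.3422 0.0159]
scene drain_coupling_mid 0.48 [ 0.4232 -0.3287  0.0424]
scene torch_mid 0.54 [ 0.5722 -0.3277  0.0655]
1.05
```

The top view shows the red screwdriver in the middle lane, the yellow one in the left lane and the spanner in the right lane. The white pulley is at px (141,198), the tape at (154,243), the coupling at (405,252) and the torch at (403,196). The discs at (147,161), (181,174) and (180,208) are look-alikes. Next I'll measure the squares and parts more precisely.

```bash
cat > h.py <<'E'
from bench import env
import numpy as np, cv2
from scipy.spatial.transform import Rotation as R
def px2w(cam,uv,z,P=None):
    P=P or env.camera_params(cam);T=np.array(P['cam_to_world'])
    n=cv2.undistortPoints(np.float64(uv).reshape(-1,1,2),np.array(P['K']),np.array(P['dist'])).reshape(-1,2)
    d=np.c_[n,np.ones(len(n))]@T[:3,:3].T
    return T[:3,3]+d*((z-T[2,3])/d[:,2])[:,None]
def w2px(cam,X,P=None):
    P=P or env.camera_params(cam);T=np.linalg.inv(np.array(P['cam_to_world']))
    rv=cv2.Rodrigues(T[:3,:3])[0]
    return cv2.projectPoints(np.float64(X).reshape(-1,3),rv,T[:3,3],np.array(P['K']),np.array(P['dist']))[0].reshape(-1,2)
def row(target,yaw=0.,s=None):
    "row numbers from the pose now to world target, tool down with x axis at yaw deg"
    s=s or env.sense();r0=R.from_quat(s['tcp_rot'])
    r1=R.from_euler('z',yaw,degrees=True)*R.from_euler('x',180,degrees=True)
    return np.round(np.r_[np.degrees((r0.inv()*r1).as_rotvec()),100*r0.inv().apply(np.array(target)-s['tool_pos'])],2)
E
python3 - <<'E'
from h import *
im=cv2.imread('pics/top0.png')
g=cv2.cvtColor(im,cv2.COLOR_BGR2GRAY)
c=im[150:300,200:360];cv2.imwrite('pics/topmat.png',cv2.resize(c,None,fx=5,fy=5,interpolation=cv2.INTER_CUBIC)[:600])
m=((g>110)&(np.ptp(im.astype(int),axis=2)<50)).astype(np.uint8)
m[:150]=0;m[212:]=0;m[:,:222]=0;m[:,352:]=0
n,l,st,ce=cv2.connectedComponentsWithStats(m,connectivity=8)
cs=[]
for i in range(1,n):
    if st[i,4]>25:
        ys,xs=np.where(l==i);q=cv2.boxPoints(cv2.minAreaRect(np.c_[xs,ys].astype(np.float32)))
        w=px2w('top',q,.004);print(st[i],w[:,:2].round(4).tolist(),w.mean(0).round(4))
        cs.append(w.mean(0))
for n,z in(('motor_pulley_mid',.022),('tape_roll_mid',.019),('drain_coupling_mid',.05),('torch_mid',.1)):
    env.camera('top')
    for d in env.cut_out('top',n):
        ys,xs=np.where(d['mask']);print(n,round(d['p'],2),len(xs),xs.mean().round(1),ys.mean().round(1),px2w('top',[[(xs.min()+xs.max())/2,(ys.min()+ys.max())/2]],z).round(4))
print('row',row([.5,-.3,.25]))
E
```

```text
[228 164  34  34 306] [[0.5822, 0.1381], [0.6663, 0.1305], [0.6571, 0.0455], [0.5733, 0.0537]] [0.6197 0.0919 0.004 ]
[267 169  35  33 311] [[0.5708, 0.0299], [0.6549, 0.0216], [0.6458, -0.0639], [0.562, -0.0549]] [ 0.6084 -0.0168  0.004 ]
[307 174  34  34 315] [[0.5591, -0.0795], [0.6432, -0.0887], [0.6342, -0.1739], [0.5503, -0.1642]] [ 0.5967 -0.1266  0.004 ]
motor_pulley_mid 0.94 374 141.6 197.2 [[0.5659 0.3724 0.022 ]]
motor_pulley_mid 0.81 413 147.2 161.3 [[0.6661 0.3623 0.022 ]]
motor_pulley_mid 0.69 420 181.8 174.4 [[0.6314 0.2628 0.022 ]]
motor_pulley_mid 0.65 280 153.6 244.0 [[0.44   0.3315 0.022 ]]
motor_pulley_mid 0.59 456 179.8 209.2 [[0.5338 0.264  0.022 ]]
drain_coupling_mid 0.74 219 403.5 251.9 [[ 0.4326 -0.3325  0.05  ]]
drain_coupling_mid 0.67 331 154.3 244.4 [[0.4386 0.323  0.05  ]]
torch_mid 0.58 335 405.8 194.4 [[ 0.5775 -0.3262  0.1   ]]
row [  0.     0.    22.74  34.52 -20.51  -1.87]
```

View pics/topmat.png

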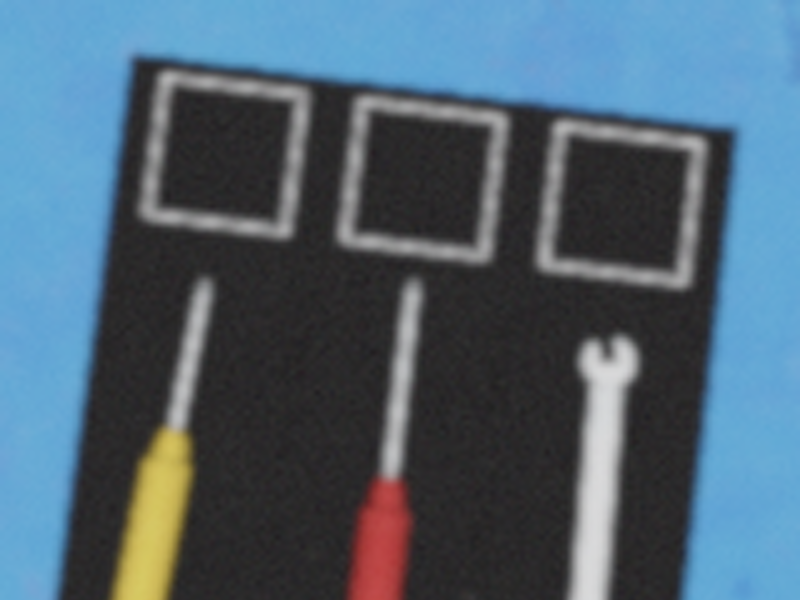

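```bash
python3 - <<'E'
from h import *
for t in([.5,-.3,.25],[.58,0,.25],[.566,.372,.15]): print(row(t))
E
```

```text
[  0.     0.    22.74  34.52 -20.51  -1.87]
[  0.     0.    22.74  53.49 -45.09  -1.87]
[  0.     0.    22.74  66.58 -79.94   8.13]
```

Emit:
apply_moves(
  commands=[
    [[0,0,7,3.45,-2.05,-1.9,1],[0,0,14,6.9,-4.1,-1.9,1],[0,0,20,10.35,-6.15,-1.9,1],[0,0,22.74,13.8,-8.2,-1.9,1],[0,0,22.74,17.2,-10.2,-1.9,1],[0,0,22.74,20.7,-12.3,-1.9,1],[0,0,22.74,24.1,-14.4,-1.9,1],[0,0,22.74,27.6,-16.4,-1.9,1],[0,0,22.74,31,-18.5,-1.9,1],[0,0,22.74,34.5,-20.5,-1.9,1],[0,0,22.74,36.9,-23.6,-1.9,1],[0,0,22.74,39.3,-26.7,-1.9,1],[0,0,22.74,41.7,-29.8,-1.9,1],[0,0,22.74,44.1,-32.9,-1.9,1],[0,0,22.74,46.5,-36,-1.9,1],[0,0,22.74,48.9,-39.1,-1.9,1],[0,0,22.74,51.3,-42.2,-1.9,1],[0,0,22.74,53.5,-45.1,-1.9,1],[0,0,22.74,54.8,-48.6,-1.9,1],[0,0,22.74,56.1,-52.1,-1.9,1]],
  ],
)

```text
t: 3.12
tool_pos: [0.5771, 0.0766, 0.2503]
tcp_rot: [1.0, -0.0, 0.0, -0.0]
contact_force: [0.7, -0.1, 0.3]
finger_gap: 0.0856
```

```bash
python3 - <<'E'
from h import *
s=env.sense();print(s['t'],s['tool_pos'],s['joints'].round(2),row([.566,.372,.15]))
E
```

```text
3.1167 [0.5771165  0.07658342 0.25027725] [-0.21  0.42  0.    1.66 -0.    1.06 -1.78] [-0.000e+00 -2.000e-02 -1.000e-02 -1.120e+00 -2.954e+01  1.003e+01]
```

Emit:
apply_moves(
  commands=[
    [[0,0,0,-0.2,-3.7,1.25,1],[0,0,0,-0.3,-7.4,2.5,1],[0,0,0,-0.4,-11.1,3.75,1],[0,0,0,-0.6,-14.8,5,1],[0,0,0,-0.7,-18.5,6.25,1],[0,0,0,-0.8,-22.2,7.5,1],[0,0,0,-1,-25.9,8.8,1],[0,0,0,-1.1,-29.5,10,1],[0,0,0,-1.1,-29.5,10,1],[0,0,0,-1.1,-29.5,10,1]],
  ],
)

```text
t: 3.95
tool_pos: [0.5642, 0.3726, 0.1488]
tcp_rot: [1.0, 0.002, -0.001, 0.0]
contact_force: [0.1, -1.7, 1.5]
finger_gap: 0.0854
```

```bash
cat >> h.py <<'E'
def look(name,label,z,marks=()):
    P=env.camera_params('wrist');im=env.camera('wrist');s=env.sense()
    print('t',s['t'],s['tool_pos'].round(4))
    for d in env.cut_out('wrist',label):
        ys,xs=np.where(d['mask'])
        k=np.uint8(d['mask']);c=max(cv2.findContours(k,0,2)[0],key=cv2.contourArea)
        w=px2w('wrist',c.reshape(-1,2),z,P)
        (a,b),r=cv2.minEnclosingCircle((w[:,:2]*1000).astype(np.float32))
        mid=(w[:,:2].min(0)+w[:,:2].max(0))/2
        print(label,round(d['p'],2),len(xs),'px',xs.mean().round(),ys.mean().round(),'circ',round(a/1e3,4),round(b/1e3,4),'r',round(r,1),'bbmid',mid.round(4),'ext',np.ptp(w[:,:2],axis=0).round(4))
        cv2.drawContours(im,[c],-1,(0,255,0),1)
    for d in env.boxes_of('wrist',label):
        if d['p']>.3: print('box',round(d['p'],2),(np.array(P['cam_to_world'])@np.r_[d['xyz'],1])[:3].round(4))
    for m in marks:
        u=w2px('wrist',m,P)[0];cv2.drawMarker(im,tuple(int(x) for x in u.round()),(0,0,255),1,12)
    cv2.imwrite(f'pics/{name}.png',im)
E
python3 - <<'E'
from h import *
look('w1','motor_pulley_mid',.02,[[.5659,.3724,.022]])
E
```

```text
t 4.0 [0.5655 0.3703 0.1497]
motor_pulley_mid 0.95 5821 px 284.0 61.0 circ 0.6671 0.3697 r 31.3 bbmid [0.6674 0.3696] ext [0.062  0.0615]
motor_pulley_mid 0.78 5382 px 409.0 108.0 circ 0.6358 0.2738 r 33.0 bbmid [0.6349 0.2739] ext [0.0613 0.0655]
motor_pulley_mid 0.72 4149 px 396.0 222.0 circ 0.5427 0.2743 r 33.0 bbmid [0.542  0.2738] ext [0.0645 0.0645]
motor_pulley_mid 0.59 4464 px 270.0 190.0 circ 0.5696 0.3805 r 31.7 bbmid [0.5695 0.38  ] ext [0.0626 0.06  ]
motor_pulley_mid 0.54 13052 px 528.0 238.0 circ 0.5435 0.1601 r 131.2 bbmid [0.5435 0.1522] ext [0.2625 0.0746]
box 0.86 [0.6356 0.2767 0.0171]
box 0.78 [0.6681 0.3723 0.0133]
box 0.69 [0.5397 0.2738 0.017 ]
box 0.59 [0.5725 0.3745 0.0192]
```

View pics/w1.png

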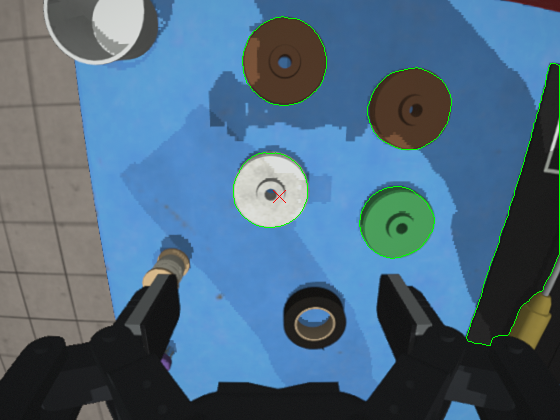

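```bash
python3 - <<'E'
from h import *
look('w2','motor_pulley_mid',.02,[[.5659,.3724,.022]])
look('w2b','tape_roll_mid',.019,[[.5659,.3724,.022]])
print(env.sense()['tcp_rot'])
E
```

```text
t 4.15 [0.5669 0.3681 0.1509]
motor_pulley_mid 0.87 5712 px 277.0 65.0 circ 0.6671 0.3699 r 31.4 bbmid [0.6669 0.3698] ext [0.0614 0.0621]
motor_pulley_mid 0.7 5149 px 402.0 111.0 circ 0.6342 0.2733 r 32.3 bbmid [0.6344 0.2731] ext [0.0612 0.0641]
motor_pulley_mid 0.69 4400 px 265.0 192.0 circ 0.5699 0.3803 r 31.8 bbmid [0.5699 0.3798] ext [0.0624 0.0604]
motor_pulley_mid 0.63 4225 px 390.0 223.0 circ 0.5431 0.2738 r 33.3 bbmid [0.5426 0.2736] ext [0.065  0.0654]
box 0.97 [0.6682 0.3726 0.0116]
box 0.7 [0.6372 0.2737 0.0186]
box 0.55 [0.5696 0.3726 0.0195]
box 0.55 [0.5434 0.2739 0.0179]
t 4.3 [0.5666 0.3687 0.151 ]
tape_roll_mid 0.67 2659 px 310.0 319.0 circ 0.4464 0.3383 r 35.0 bbmid [0.4464 0.3389] ext [0.0694 0.0574]
box 0.56 [0.4473 0.3388 0.0169]
[ 9.99999780e-01 -5.95947272e-04  2.66051988e-04 -1.22567590e-04]
```

```bash
python3 - <<'E'
from h import *
s=env.sense();P=env.camera_params('wrist');im=cv2.imread('pics/w2b.png')
r=R.from_quat(s['tcp_rot'])
for y in(-.0427,.0427):
  for x in(-.011,.011):
    u=w2px('wrist',s['tool_pos']+r.apply([x,y,-.013]),P)[0];print(x,y,u.round(1))
    cv2.circle(im,tuple(int(v) for v in u.round()),3,(0,0,255),1)
cv2.imwrite('pics/w2c.png',im)
t=env.camera('top');cv2.imwrite('pics/top1.png',t)
cv2.imwrite('pics/top1c.png',cv2.resize(t[120:300,80:280],None,fx=3,fy=3,interpolation=cv2.INTER_CUBIC))
E
```

```text
-0.011 -0.0427 [183.  312.1]
0.011 -0.0427 [178.  267.7]
-0.011 0.0427 [376.6 312.3]
0.011 0.0427 [381.8 267.8]
```

View pics/w2c.png

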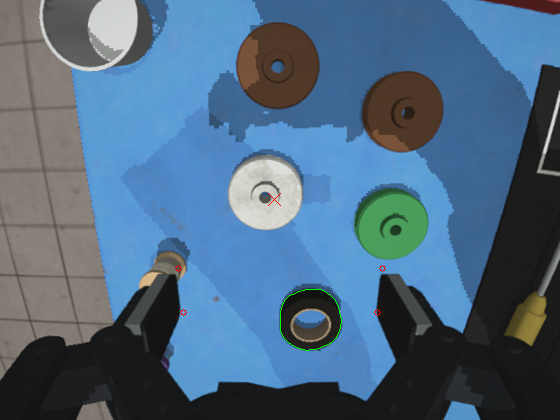

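View pics/top1c.png

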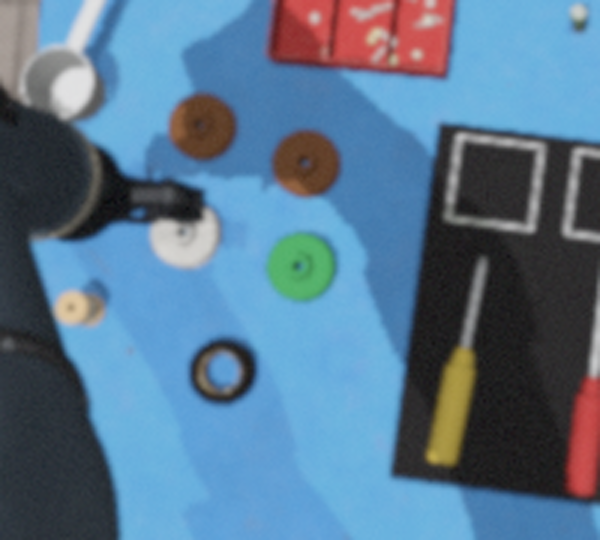

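The wrist camera sees the white pulley at px (265,192). Its fingertip projections fit the picture sideways, so I trust it over the top camera, which differs by about 4–8 mm. Now I'll descend onto the pulley.

Emit:
apply_moves(
  commands=[
    [[0,0,0,0.3,-1.1,0,1],[0,0,0,0.3,-1.1,3,1],[0,0,0,0.3,-1.1,6,1],[0,0,0,0.3,-1.1,9,1],[0,0,0,0.3,-1.1,12,1],[0,0,0,0.3,-1.1,13,1],[0,0,0,0.3,-1.1,13,1],[0,0,0,0.3,-1.1,13,1]],
  ],
)

```text
t: 5.12
tool_pos: [0.5693, 0.3809, 0.0209]
tcp_rot: [1.0, -0.0, 0.0, -0.0]
contact_force: [0.5, 0.3, 1.0]
finger_gap: 0.0854
```

```bash
python3 - <<'E'
from h import *
look('w3','motor_pulley_mid',.02)
print(row([.5695,.380,-.003]))
E
```

```text
t 5.1667 [0.5699 0.3813 0.022 ]
motor_pulley_mid 0.95 7622 px 488.0 300.0 circ 0.5472 0.2765 r 34.9 bbmid [0.5523 0.277 ] ext [0.0523 0.0657]
motor_pulley_mid 0.75 12810 px 511.0 133.0 circ 0.6341 0.2782 r 32.1 bbmid [0.6353 0.2822] ext [0.0595 0.0559]
motor_pulley_mid 0.68 12812 px 281.0 266.0 circ 0.5716 0.3801 r 32.5 bbmid [0.5716 0.3801] ext [0.0648 0.0603]
motor_pulley_mid 0.66 16567 px 308.0 57.0 circ 0.6665 0.3701 r 30.5 bbmid [0.6607 0.3699] ext [0.0473 0.0607]
box 0.87 [0.6367 0.2838 0.018 ]
box 0.81 [0.5497 0.2755 0.0187]
box 0.76 [0.5752 0.3751 0.0187]
box 0.68 [0.6646 0.371  0.0118]
[-0.12 -0.16 -0.02 -0.08  0.16  2.56]
```

View pics/w3.png

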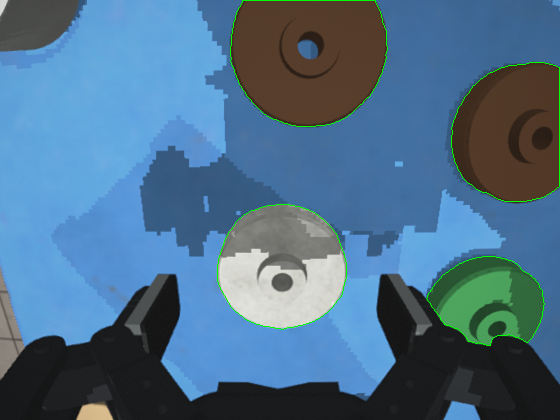

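Pulley centred between the open fingers at px (281,266), and the green disc is clear of the right finger. Lowering and gripping.

Emit:
apply_moves(
  commands=[
    [[0,0,0,0.1,0.05,1.2,1],[0,0,0,0.1,0.05,2.4,1],[0,0,0,0.1,0.05,2.4,1],[0,0,0,0.1,0.05,2.4,0.3],[0,0,0,0.1,0.05,2.4,0.3],[0,0,0,0.1,0.05,2.4,0.3],[0,0,0,0.1,0.05,2.4,0.3],[0,0,0,0.1,0.05,2.4,0.3]],
  ],
)

```text
t: 5.93
tool_pos: [0.5702, 0.3803, -0.0031]
tcp_rot: [1.0, -0.0, 0.0, -0.0]
contact_force: [-1.6, -2.9, 5.5]
finger_gap: 0.0589
```

Emit:
apply_moves(
  commands=[
    [[0,0,0,0,0,-3,0.3],[0,0,0,0,0,-6,0.3],[0,0,0,0,0,-9,0.3],[0,0,0,0,0,-12,0.3],[0,0,0,0,0,-12,0.3]],
  ],
)

```text
t: 6.35
tool_pos: [0.5727, 0.3822, 0.1227]
tcp_rot: [1.0, -0.0, 0.004, -0.003]
contact_force: [0.9, 1.3, -2.3]
finger_gap: 0.0588
```

```bash
python3 - <<'E'
from h import *
look('w4','motor_pulley_mid',.14)
s=env.sense();print(s['finger_gap'],s['joints'].round(2),row([.6,.0,.18]))
E
```

```text
t 6.4 [0.5717 0.3815 0.1197]
motor_pulley_mid 0.94 16387 px 278.0 293.0 circ 0.5719 0.3824 r 33.8 bbmid [0.572  0.3833] ext [0.0672 0.061 ]
motor_pulley_mid 0.7 6334 px 434.0 123.0 circ 0.6434 0.3267 r 16.8 bbmid [0.643  0.3268] ext [0.0313 0.0333]
motor_pulley_mid 0.65 6914 px 299.0 72.0 circ 0.6594 0.376 r 16.1 bbmid [0.6593 0.376 ] ext [0.0316 0.0316]
motor_pulley_mid 0.6 4927 px 418.0 244.0 circ 0.596 0.3269 r 17.4 bbmid [0.5957 0.3269] ext [0.0338 0.0335]
box 0.95 [0.5442 0.2743 0.0182]
box 0.87 [0.6354 0.275  0.0155]
box 0.7 [0.6687 0.3717 0.0143]
box 0.65 [0.5805 0.3781 0.1422]
0.05868804788809066 [-0.65  0.69 -0.02  1.54  0.02  0.91 -2.24] [ 1.000e-02  2.000e-02 -0.000e+00  3.040e+00  3.801e+01 -6.410e+00]
```

View pics/w4.png

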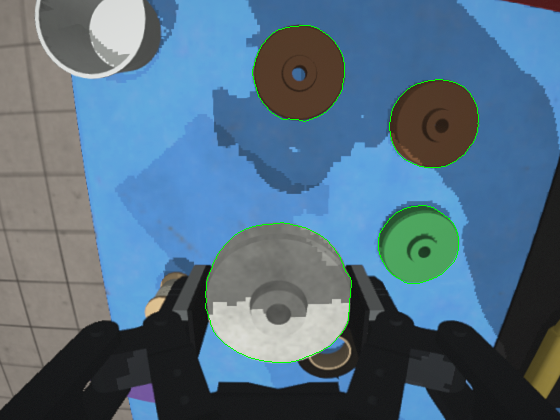

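Pulley held level, centred at px (278,293). Now to just short of the middle square, to measure the squares with the wrist camera.

Emit:
apply_moves(
  commands=[
    [[0,0,0,-0.4,3.6,-3,0.3],[0,0,0,-0.8,7.2,-4,0.3],[0,0,0,-1.2,10.8,-5,0.3],[0,0,0,-1.6,14.4,-6,0.3],[0,0,0,-2,18,-6,0.3],[0,0,0,-2.4,21.6,-6,0.3],[0,0,0,-2.8,25.2,-6,0.3],[0,0,0,-3.2,28.8,-6,0.3],[0,0,0,-3.6,32.4,-6,0.3],[0,0,0,-4,36,-6,0.3],[0,0,0,-4,38.5,-6,0.3],[0,0,0,-4,39.8,-6,0.3],[0,0,0,-4,39.8,-6,0.3],[0,0,0,-4,39.8,-6,0.3],[0,0,0,-4,39.8,-6,0.3],[0,0,0,-4,39.8,-6,0.3]],
  ],
)

```text
t: 7.83
tool_pos: [0.5297, -0.0163, 0.1756]
tcp_rot: [1.0, 0.001, -0.001, -0.0]
contact_force: [-0.2, 0.3, -1.8]
finger_gap: 0.059
```

```bash
cat >> h.py <<'E'
def squares(name,z=.004):
    P=env.camera_params('wrist');im=env.camera('wrist');s=env.sense()
    g=cv2.cvtColor(im,cv2.COLOR_BGR2GRAY)
    print('t',s['t'],s['tool_pos'].round(4))
    # regions of dark enclosed by the outlines: contours with holes
    m=((g>110)&(np.ptp(im.astype(int),axis=2)<60)).astype(np.uint8)*255
    cs,h=cv2.findContours(m,cv2.RETR_CCOMP,cv2.CHAIN_APPROX_NONE)
    for c,hh in zip(cs,h[0]):
        if cv2.contourArea(c)<800: continue
        w=px2w('wrist',c.reshape(-1,2),z,P)[:,:2]*1000
        (cx,cy),(a,b),an=cv2.minAreaRect(w.astype(np.float32))
        if 60<a<110 and 60<b<110:
            print('hole' if hh[3]>=0 else 'outer',round(cx/1e3,4),round(cy/1e3,4),'size',round(a,1),round(b,1),'ang',round(an,1),'px',c.reshape(-1,2).mean(0).round())
            cv2.drawContours(im,[c],-1,(0,255,0),1)
    cv2.imwrite(f'pics/{name}.png',im)
E
python3 - <<'E'
from h import *
squares('w5')
E
```

```text
t 7.8833 [ 0.5298 -0.0163  0.1758]
outer 0.5976 -0.1239 size 81.6 81.7 ang 83.9 px [401. 108.]
hole 0.5976 -0.1236 size 74.8 74.9 ang 83.9 px [400. 109.]
outer 0.6092 -0.014 size 81.5 81.7 ang 84.0 px [277.  93.]
hole 0.6092 -0.0141 size 75.1 75.0 ang 84.0 px [277.  93.]
outer 0.6208 0.0956 size 81.9 81.8 ang 84.0 px [151.  80.]
hole 0.6208 0.0956 size 74.3 74.5 ang 84.0 px [151.  81.]
```

View pics/w5.png

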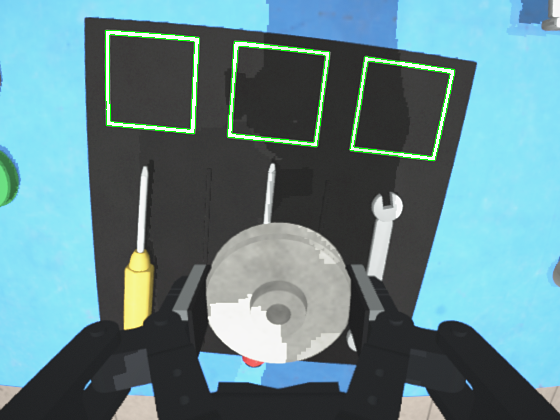

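Squares are clear: left (151,80), middle (277,93), right (401,108). World centres are (0.621,0.096), (0.609,−0.014) and (0.598,−0.124). Placing the pulley.

Emit:
apply_moves(
  commands=[
    [[0,0,0,2.7,-0.1,3,0.3],[0,0,0,5.4,-0.15,6,0.3],[0,0,0,7.9,-0.2,9,0.3],[0,0,0,7.9,-0.2,12,0.3],[0,0,0,7.9,-0.2,14,0.3],[0,0,0,7.9,-0.2,15.5,0.3],[0,0,0,7.9,-0.2,15.5,0.3],[0,0,0,7.9,-0.2,15.5,0.3]],
  ],
)

```text
t: 8.55
tool_pos: [0.6084, -0.0148, 0.0207]
tcp_rot: [1.0, 0.001, -0.001, -0.0]
contact_force: [-0.1, 0.5, -1.7]
finger_gap: 0.0588
```

```bash
python3 - <<'E'
from h import *
look('w6','motor_pulley_mid',.045)
print(row([.609,-.0143,.0018]))
E
```

```text
t 8.6 [ 0.6093 -0.015   0.0218]
motor_pulley_mid 0.93 16329 px 278.0 293.0 circ 0.6122 -0.0142 r 32.0 bbmid [ 0.6122 -0.014 ] ext [0.0634 0.0568]
box 0.84 [ 0.6158 -0.0177  0.0412]
[-0.01 -0.13  0.02 -0.09 -0.1   2.09]
```

View pics/w6.png

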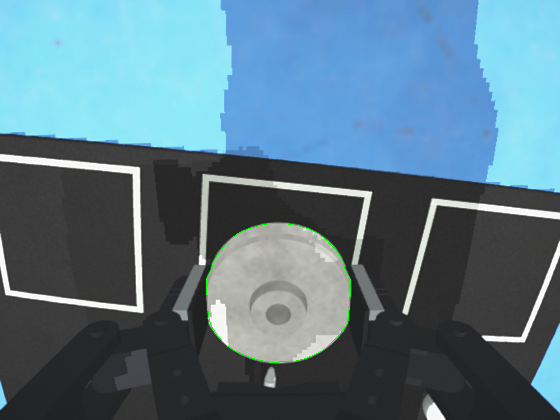

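Emit:
apply_moves(
  commands=[
    [[0,0,0,-0.1,-0.1,1,0.3],[0,0,0,-0.1,-0.1,1.7,0.3],[0,0,0,-0.1,-0.1,2,0.3],[0,0,0,-0.1,-0.1,2,0.3],[0,0,0,-0.1,-0.1,2,0.3]],
  ],
)

```text
t: 9.12
tool_pos: [0.6078, -0.0147, 0.0011]
tcp_rot: [1.0, -0.0, -0.0, -0.0]
contact_force: [0.4, 0.5, -2.7]
finger_gap: 0.0587
```

Emit:
apply_moves(
  commands=[
    [[0,0,0,0,0,0,1],[0,0,0,0,0,0,1],[0,0,0,0,0,0,1],[0,0,0,0,0,0,1],[0,0,0,0,0,-3,1],[0,0,0,0,0,-7,1],[0,0,0,-2,0,-11,1],[0,0,0,-5,0,-15,1],[0,0,0,-7,0,-15,1],[0,0,0,-7,0,-15,1],[0,0,0,-7,0,-15,1],[0,0,0,-7,0,-15,1]],
  ],
)

```text
t: 10.12
tool_pos: [0.5384, -0.0147, 0.1513]
tcp_rot: [1.0, -0.0, 0.0, -0.0]
contact_force: [0.9, 0.5, 0.2]
finger_gap: 0.0852
```

```bash
python3 - <<'E'
from h import *
squares('w7')
look('w8','motor_pulley_mid',.026)
print(row([.45,-.335,.2]))
E
```

```text
t 10.1667 [ 0.5385 -0.0147  0.1509]
outer 0.5975 -0.1239 size 81.6 81.7 ang 84.0 px [411. 120.]
hole 0.5975 -0.1237 size 74.7 75.0 ang 83.9 px [411. 121.]
outer 0.6091 -0.014 size 81.4 81.6 ang 84.0 px [278. 104.]
hole 0.6092 -0.0141 size 75.1 74.9 ang 83.8 px [279. 103.]
outer 0.6207 0.0955 size 81.8 81.7 ang 84.0 px [144.  91.]
hole 0.6208 0.0956 size 74.5 74.5 ang 83.8 px [143.  92.]
t 10.2167 [ 0.5385 -0.0146  0.1506]
motor_pulley_mid 0.97 5248 px 278.0 111.0 circ 0.6055 -0.0138 r 30.6 bbmid [ 0.6055 -0.0137] ext [0.0605 0.0599]
motor_pulley_mid 0.65 125 px 1.0 198.0 circ 0.5398 0.2234 r 15.1 bbmid [0.5398 0.2224] ext [0.0293 0.0095]
box 0.76 [ 0.6091 -0.0166  0.0225]
box 0.66 [0.5303 0.2422 0.0058]
[ 0.    0.07 -0.   -8.83 32.03 -4.95]
```

View pics/w8.png

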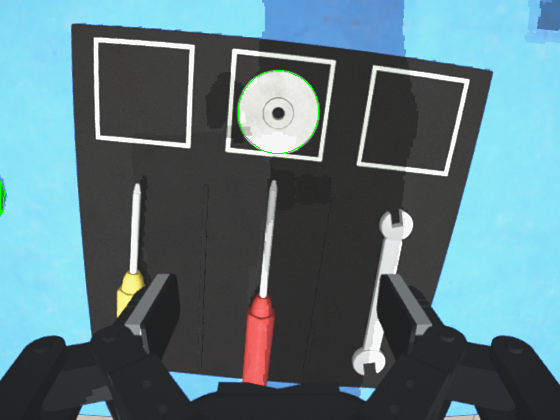

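Pulley at px (278,111) against square centre (278,104), so it sits about 3.6 mm toward the robot. There's time to spare, so I'll regrip and shift it.

Emit:
apply_moves(
  commands=[
    [[0,0,0,3.5,0,2,1],[0,0,0,6.8,0,5,1],[0,0,0,6.8,0,9,1],[0,0,0,6.8,0,12.5,1],[0,0,0,6.8,0,14.9,1],[0,0,0,6.8,0,14.9,1],[0,0,0,6.8,0,14.9,0.3],[0,0,0,6.8,0,14.9,0.3],[0,0,0,6.8,0,14.9,0.3],[0,0,0,6.8,0,14.9,0.3],[0,0,0,6.8,0,14.5,0.3],[0,0,0,7.2,0,14.5,0.3],[0,0,0,7.2,0,14.5,0.3],[0,0,0,7.2,0,14.9,0.3],[0,0,0,7.2,0,15,0.3],[0,0,0,7.2,0,15,0.3]],
  ],
)

```text
t: 11.65
tool_pos: [0.6112, -0.0147, 0.0043]
tcp_rot: [1.0, -0.0, 0.002, -0.0]
contact_force: [-6.8, 1.0, 31.6]
finger_gap: 0.0587
```

Emit:
apply_moves(
  commands=[
    [[0,0,0,0,0,0,1],[0,0,0,0,0,0,1],[0,0,0,0,0,0,1],[0,0,0,0,0,0,1],[0,0,0,0,0,-3,1],[0,0,0,0,0,-7,1],[0,0,0,-2,0,-11,1],[0,0,0,-5,0,-15,1],[0,0,0,-7,0,-15,1],[0,0,0,-7,0,-15,1],[0,0,0,-7,0,-15,1],[0,0,0,-7,0,-15,1]],
  ],
)

```text
t: 12.65
tool_pos: [0.5403, -0.0146, 0.151]
tcp_rot: [1.0, 0.0, 0.0, -0.0]
contact_force: [0.7, 0.4, -0.7]
finger_gap: 0.0853
```

```bash
python3 - <<'E'
from h import *
squares('w9')
look('w10','motor_pulley_mid',.026)
print(row([.42,-.335,.16]))
E
```

```text
t 12.7 [ 0.5405 -0.0146  0.1506]
outer 0.5975 -0.1239 size 81.6 81.7 ang 84.0 px [411. 123.]
hole 0.5976 -0.1237 size 74.7 74.9 ang 83.9 px [410. 123.]
outer 0.6086 -0.0138 size 65.7 66.4 ang 83.7 px [278. 109.]
outer 0.6091 -0.014 size 81.4 81.6 ang 84.0 px [278. 106.]
hole 0.6091 -0.0141 size 75.2 74.9 ang 84.0 px [278. 107.]
outer 0.6207 0.0956 size 81.7 81.7 ang 83.9 px [144.  93.]
hole 0.6207 0.0956 size 74.6 74.6 ang 83.8 px [143.  94.]
t 12.75 [ 0.5404 -0.0147  0.1504]
motor_pulley_mid 0.95 5322 px 278.0 108.0 circ 0.6095 -0.0139 r 30.8 bbmid [ 0.6096 -0.014 ] ext [0.0602 0.0603]
motor_pulley_mid 0.44 139 px 2.0 201.0 circ 0.5391 0.2233 r 14.4 bbmid [0.5391 0.2227] ext [0.0277 0.0093]
box 0.84 [ 0.6107 -0.0207  0.0217]
[  0.     0.08   0.   -12.02  32.03  -0.96]
```

View pics/w10.png

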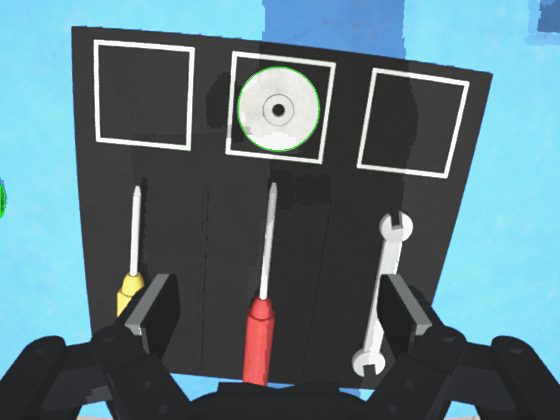

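Pulley now centred within 1 mm: its centre at px (278,108) is at world (0.6095,−0.014) and the square is at (0.609,−0.014). On to the coupling, viewing it from a pose that puts the camera above it.

Emit:
apply_moves(
  commands=[
    [[0,0,0,-1.6,3.2,-1,1],[0,0,0,-3.2,6.4,-1,1],[0,0,0,-4.8,9.6,-1,1],[0,0,0,-6.4,12.8,-1,1],[0,0,0,-8,16,-1,1],[0,0,0,-9.6,19.2,-1,1],[0,0,0,-11.2,22.4,-1,1],[0,0,0,-12.8,25.6,-1,1],[0,0,0,-14.4,28.8,-1,1],[0,0,0,-16,31.5,-1,1],[0,0,0,-16,31.5,-1,1],[0,0,0,-16,31.5,-1,1],[0,0,0,-16,31.5,-1,1]],
  ],
)

```text
t: 13.93
tool_pos: [0.3803, -0.3293, 0.1608]
tcp_rot: [1.0, -0.0, -0.0, -0.0]
contact_force: [-0.0, 0.3, -0.3]
finger_gap: 0.0853
```

```bash
python3 - <<'E'
from h import *
look('w11','drain_coupling_mid',.05)
look('w12','torch_mid',.1)
E
```

```text
t 13.9833 [ 0.3807 -0.3288  0.1609]
drain_coupling_mid 0.85 1746 px 291.0 135.0 circ 0.434 -0.3367 r 21.4 bbmid [ 0.4339 -0.3369] ext [0.0426 0.0416]
box 0.84 [ 0.4279 -0.337   0.0497]
box 0.72 [ 0.4408 -0.113   0.01  ]
t 14.1333 [ 0.3807 -0.3286  0.1612]
torch_mid 0.4 4629 px 31.0 124.0 circ 0.4418 -0.1775 r 62.7 bbmid [ 0.4419 -0.1772] ext [0.1245 0.0325]
```

View pics/w11.png

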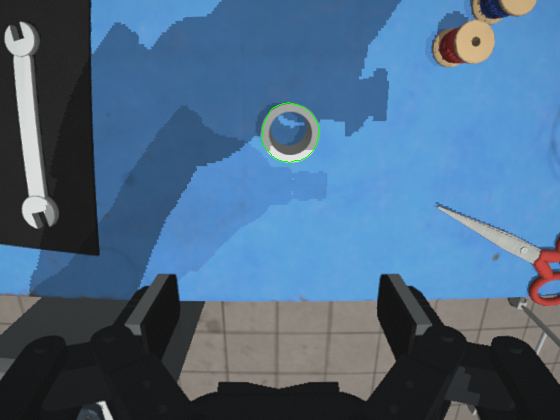

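Coupling at px (291,133), world (0.434,−0.337), with clear space round it. Grasping.

Emit:
apply_moves(
  commands=[
    [[0,0,0,2.7,0.8,1,1],[0,0,0,5.3,0.8,3,1],[0,0,0,5.3,0.8,6.5,1],[0,0,0,5.3,0.8,10,1],[0,0,0,5.3,0.8,13.5,1],[0,0,0,5.3,0.8,15.5,1],[0,0,0,5.3,0.8,15.5,1],[0,0,0,5.3,0.8,15.5,1],[0,0,0,5.3,0.8,15.5,0.2],[0,0,0,5.3,0.8,15.5,0.2],[0,0,0,5.3,0.8,15.5,0.2],[0,0,0,5.3,0.8,15.5,0.2],[0,0,0,5.3,0.8,15.5,0.2],[0,0,0,5.3,0.8,15.5,0.2]],
  ],
)

```text
t: 15.4
tool_pos: [0.4336, -0.3382, 0.0079]
tcp_rot: [1.0, -0.0, 0.001, 0.001]
contact_force: [-1.7, 0.4, 9.9]
finger_gap: 0.0408
```

Emit:
apply_moves(
  commands=[
    [[0,0,0,0,0,-3,0.2],[0,0,0,0,0,-6.5,0.2],[0,0,0,0,0,-10,0.2],[0,0,0,2.3,-3.1,-10,0.2],[0,0,0,4.6,-6.2,-10,0.2],[0,0,0,6.9,-9.2,-10,0.2],[0,0,0,9.2,-12.2,-10,0.2],[0,0,0,11.5,-15.2,-10,0.2],[0,0,0,13.8,-18.2,-10,0.2],[0,0,0,16.4,-21.4,-10,0.2],[0,0,0,16.4,-21.4,-10,0.2],[0,0,0,16.4,-21.4,-7,0.2],[0,0,0,16.4,-21.4,-4,0.2],[0,0,0,16.4,-21.4,-2,0.2],[0,0,0,16.4,-21.4,-2,0.2],[0,0,0,16.4,-21.4,-2,0.2]],
  ],
)

```text
t: 16.73
tool_pos: [0.5963, -0.1238, 0.0262]
tcp_rot: [1.0, -0.0, -0.001, -0.0]
contact_force: [-0.0, 1.2, -0.4]
finger_gap: 0.0408
```

```bash
python3 - <<'E'
from h import *
look('w13','drain_coupling_mid',.072)
print(row([.5985,-.1238,.0125]))
E
```

```text
t 16.7833 [ 0.5973 -0.124   0.0273]
drain_coupling_mid 0.7 14270 px 278.0 309.0 circ 0.6086 -0.123 r 29.7 bbmid [ 0.6086 -0.1232] ext [0.0591 0.0409]
box 0.9 [ 0.5956 -0.1233  0.0597]
[ 0.02 -0.16 -0.03  0.05 -0.04  1.57]
```

View pics/w13.png

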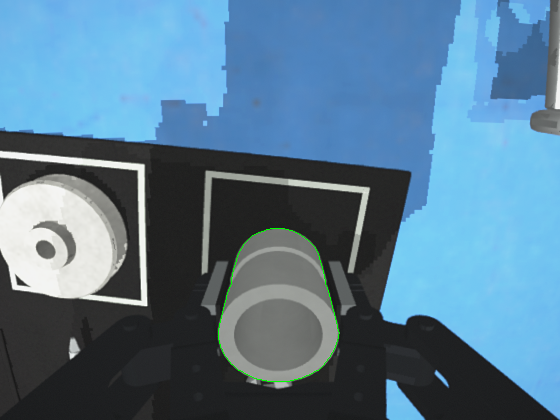

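Coupling upright in the grip (rim at px (278,332)) over the right square. Lowering and releasing.

Emit:
apply_moves(
  commands=[
    [[0,0,0,0.1,0,0.8,0.2],[0,0,0,0.1,0,1.3,0.2],[0,0,0,0.1,0,1.4,0.2],[0,0,0,0.1,0,1.4,0.2],[0,0,0,0.1,0,1.4,0.2]],
  ],
)

```text
t: 17.3
tool_pos: [0.5978, -0.1237, 0.0122]
tcp_rot: [1.0, -0.0, -0.0, -0.0]
contact_force: [-0.7, -0.3, -0.5]
finger_gap: 0.0405
```

Emit:
apply_moves(
  commands=[
    [[0,0,0,0,0,0.1,1],[0,0,0,0,0,0,1],[0,0,0,0,0,0,1],[0,0,0,0,0,0,1],[0,0,0,0,0,0,1],[0,0,0,0,0,-3,1],[0,0,0,0,0,-7,1],[0,0,0,-2,0,-11,1],[0,0,0,-5,0,-15,1],[0,0,0,-7,0,-15,1],[0,0,0,-7,0,-15,1],[0,0,0,-7,0,-15,1],[0,0,0,-7,0,-15,1]],
  ],
)

```text
t: 18.38
tool_pos: [0.5284, -0.1236, 0.1623]
tcp_rot: [1.0, 0.0, 0.0, -0.0]
contact_force: [0.2, 0.1, 0.1]
finger_gap: 0.0855
```

```bash
python3 - <<'E'
from h import *
squares('w14')
look('w15','drain_coupling_mid',.054)
E
```

```text
t 18.4333 [ 0.5285 -0.1235  0.1618]
outer 0.5976 -0.1236 size 81.6 81.0 ang 83.8 px [279. 106.]
hole 0.5974 -0.1234 size 75.4 75.2 ang 84.0 px [279. 106.]
outer 0.6091 -0.0138 size 81.6 81.6 ang 83.9 px [149.  93.]
hole 0.6091 -0.0139 size 74.4 74.8 ang 83.8 px [152.  94.]
outer 0.6201 0.0899 size 69.5 81.5 ang 84.0 px [46. 87.]
t 18.4833 [ 0.5284 -0.1235  0.1615]
drain_coupling_mid 0.83 1698 px 278.0 111.0 circ 0.5979 -0.1227 r 20.8 bbmid [ 0.5977 -0.1226] ext [0.0408 0.0405]
box 0.95 [ 0.5931 -0.1239  0.0557]
```

View pics/w15.png

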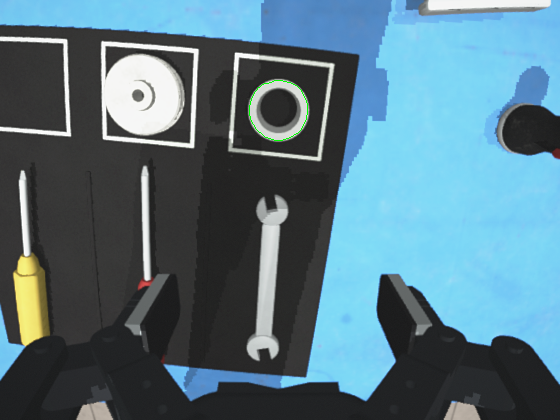

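Coupling centred: px (278,111), world (0.598,−0.123) against the square's (0.5975,−0.1236). Next the torch.

Emit:
apply_moves(
  commands=[
    [[0,0,0,-0.2,3.4,-3,1],[0,0,0,-0.6,6.8,-5,1],[0,0,0,-1,10.2,-6,1],[0,0,0,-1.4,13.6,-6,1],[0,0,0,-1.8,17,-6,1],[0,0,0,-2,20.4,-6,1],[0,0,0,-2,20.4,-6,1],[0,0,0,-2,20.4,-6,1],[0,0,0,-2,20.4,-6,1]],
  ],
)

```text
t: 19.33
tool_pos: [0.5081, -0.3271, 0.2214]
tcp_rot: [1.0, -0.0, -0.001, -0.001]
contact_force: [0.8, 0.3, 0.8]
finger_gap: 0.0853
```

```bash
python3 - <<'E'
from h import *
look('w16','torch_mid',.123)
E
```

```text
t 19.3833 [ 0.5084 -0.3264  0.2216]
torch_mid 0.6 1841 px 290.0 99.0 circ 0.5851 -0.3342 r 16.3 bbmid [ 0.5853 -0.3341] ext [0.0303 0.032 ]
box 0.81 [ 0.5852 -0.3386  0.1258]
```

View pics/w16.png

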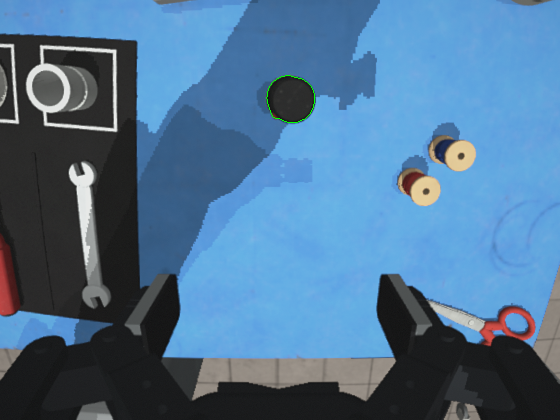

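Torch top at px (290,99), world about (0.585,−0.334). Nothing within finger reach. Gripping the barrel at TCP z ≈ 0.068.

Emit:
apply_moves(
  commands=[
    [[0,0,0,3.8,0.8,0,1],[0,0,0,7.6,0.8,0,1],[0,0,0,7.6,0.8,3,1],[0,0,0,7.6,0.8,6.5,1],[0,0,0,7.6,0.8,10,1],[0,0,0,7.6,0.8,13,1],[0,0,0,7.6,0.8,15.3,1],[0,0,0,7.6,0.8,15.3,1],[0,0,0,7.6,0.8,15.3,1]],
  ],
)

```text
t: 20.23
tool_pos: [0.5838, -0.3344, 0.0687]
tcp_rot: [1.0, 0.001, -0.001, -0.001]
contact_force: [0.3, -0.2, 0.9]
finger_gap: 0.0856
```

```bash
python3 - <<'E'
from h import *
look('w17','torch_mid',.123)
E
```

```text
t 20.2833 [ 0.5847 -0.3353  0.0703]
torch_mid 0.61 13687 px 283.0 296.0 circ 0.6059 -0.3343 r 33.4 bbmid [ 0.6059 -0.3357] ext [0.0667 0.0298]
box 0.71 [ 0.5943 -0.3355  0.112 ]
```

View pics/w17.png

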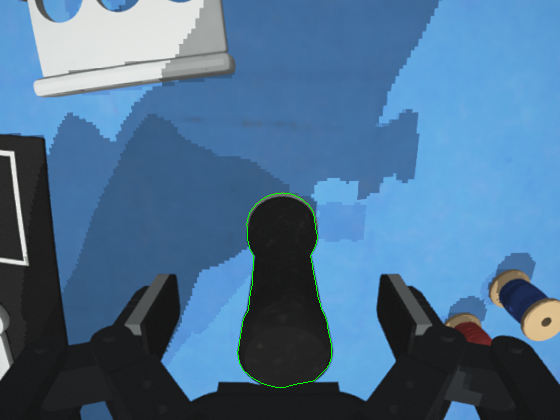

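Torch stands centred between the fingers (px 283). Close and lift.

Emit:
apply_moves(
  commands=[
    [[0,0,0,0,0,0,0.1],[0,0,0,0,0,0,0.1],[0,0,0,0,0,0,0.1],[0,0,0,0,0,0,0.1],[0,0,0,0,0,0,0.1],[0,0,0,0,0,0,0.1],[0,0,0,0,0,0,0.1]],
  ],
)

```text
t: 20.97
tool_pos: [0.5841, -0.3361, 0.0698]
tcp_rot: [1.0, -0.0, 0.0, 0.0]
contact_force: [-1.1, -0.5, 5.7]
finger_gap: 0.0291
```

Emit:
apply_moves(
  commands=[
    [[0,0,0,0,0,-3,0.1],[0,0,0,0,0,-6,0.1],[0,0,0,0,0,-9,0.1],[0,0,0,0,0,-12,0.1],[0,0,0,0.3,-3,-12,0.1],[0,0,0,0.6,-6,-12,0.1],[0,0,0,0.9,-9,-12,0.1],[0,0,0,1.2,-12,-12,0.1],[0,0,0,1.5,-15,-12,0.1],[0,0,0,1.8,-18,-12,0.1],[0,0,0,2.1,-21,-12,0.1],[0,0,0,2.4,-24,-12,0.1],[0,0,0,2.7,-27,-12,0.1],[0,0,0,3,-30,-12,0.1],[0,0,0,3.2,-33,-12,0.1],[0,0,0,3.4,-36,-12,0.1],[0,0,0,3.6,-39,-12,0.1],[0,0,0,3.6,-41.5,-12,0.1],[0,0,0,3.6,-43,-12,0.1],[0,0,0,3.6,-43,-12,0.1]],
  ],
)

```text
t: 22.63
tool_pos: [0.6193, 0.0992, 0.1887]
tcp_rot: [1.0, 0.003, -0.001, -0.001]
contact_force: [-0.3, -0.3, -1.7]
finger_gap: 0.0291
```

```bash
python3 - <<'E'
from h import *
look('w18','torch_mid',.24)
s=env.sense();print(s['finger_gap'],row([.6215,.0956,.09]))
E
```

```text
t 22.6833 [0.6195 0.0961 0.1888]
box 0.78 [0.6302 0.1031 0.2339]
0.029287765878728347 [ 0.07  0.03 -0.07  0.18 -0.3   9.9 ]
```

View pics/w18.png

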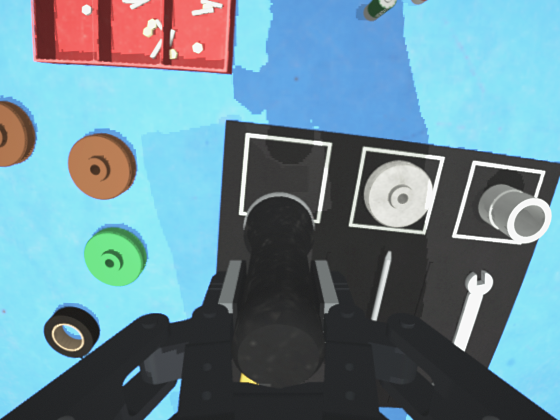

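Torch hangs vertical above the left square. Lowering in two steps.

Emit:
apply_moves(
  commands=[
    [[0,0,0,0.1,0,0,0.1],[0,0,0,0.1,0,2.5,0.1],[0,0,0,0.1,0,5,0.1],[0,0,0,0.1,0,7.5,0.1],[0,0,0,0.1,0,9.9,0.1],[0,0,0,0.1,0,9.9,0.1],[0,0,0,0.1,0,9.9,0.1],[0,0,0,0.1,0,9.9,0.1]],
  ],
)

```text
t: 23.45
tool_pos: [0.6219, 0.0934, 0.0916]
tcp_rot: [1.0, -0.001, 0.001, 0.0]
contact_force: [0.7, -0.3, -0.9]
finger_gap: 0.0288
```

```bash
python3 - <<'E'
from h import *
P=env.camera_params('wrist');cv2.imwrite('pics/w19.png',env.camera('wrist'))
s=env.sense();print(s['tool_pos'],row([.621,.0956,.0745]))
E
```

```text
[0.62213434 0.09372904 0.0920426 ] [-0.02 -0.14 -0.06 -0.12 -0.19  1.75]
```

View pics/w19.png

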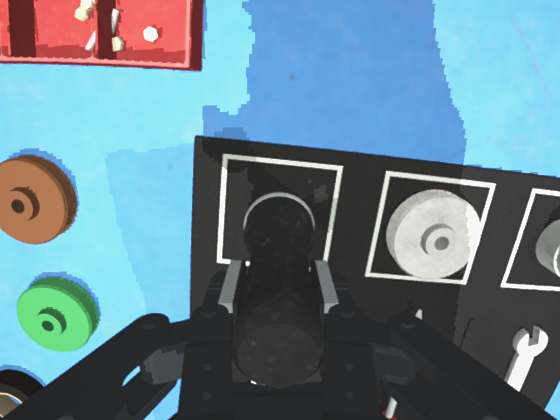

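Emit:
apply_moves(
  commands=[
    [[0,0,0,-0.1,-0.2,0.8,0.1],[0,0,0,-0.1,-0.2,1.4,0.1],[0,0,0,-0.1,-0.2,1.7,0.1],[0,0,0,-0.1,-0.2,1.7,0.1],[0,0,0,-0.1,-0.2,1.7,0.1],[0,0,0,-0.1,-0.2,1.7,0.1]],
  ],
)

```text
t: 24.0
tool_pos: [0.6206, 0.0964, 0.0738]
tcp_rot: [1.0, -0.0, 0.001, -0.0]
contact_force: [-0.4, 0.5, 5.1]
finger_gap: 0.0289
```

Emit:
apply_moves(
  commands=[
    [[0,0,0,0,0,0,0.3],[0,0,0,0,0,0,0.6],[0,0,0,0,0,0,1],[0,0,0,0,0,0,1],[0,0,0,0,0,0,1],[0,0,0,0,0,0,1],[0,0,0,0,0,-3,1],[0,0,0,0,0,-7,1],[0,0,0,0,0,-11,1],[0,0,0,-2,0,-14,1],[0,0,0,-5,0,-14,1],[0,0,0,-7,0,-14,1],[0,0,0,-7.5,0,-14,1],[0,0,0,-7.5,0,-14,1],[0,0,0,-7.5,0,-14,1]],
  ],
)

```text
t: 25.25
tool_pos: [0.5454, 0.0964, 0.2135]
tcp_rot: [1.0, 0.0, 0.0, -0.0]
contact_force: [0.6, 0.8, -0.6]
finger_gap: 0.0854
```

```bash
python3 - <<'E'
from h import *
squares('w20')
look('w21','torch_mid',.127)
E
```

```text
t 25.3 [0.5458 0.0963 0.2132]
outer 0.5966 -0.1336 size 101.7 82.0 ang 84.0 px [495. 126.]
hole 0.5978 -0.1238 size 74.3 74.4 ang 83.8 px [489. 125.]
outer 0.6093 -0.0145 size 81.9 81.5 ang 84.1 px [390. 111.]
hole 0.6093 -0.0143 size 75.1 75.0 ang 84.0 px [388. 111.]
outer 0.6207 0.0952 size 82.0 81.9 ang 83.7 px [280.  98.]
hole 0.621 0.0953 size 75.1 74.7 ang 84.1 px [280.  98.]
t 25.35 [0.5459 0.0962 0.2131]
torch_mid 0.61 1960 px 279.0 102.0 circ 0.6214 0.0968 r 15.9 bbmid [0.6214 0.0968] ext [0.0314 0.0298]
box 0.91 [0.6214 0.099  0.1298]
```

View pics/w21.png

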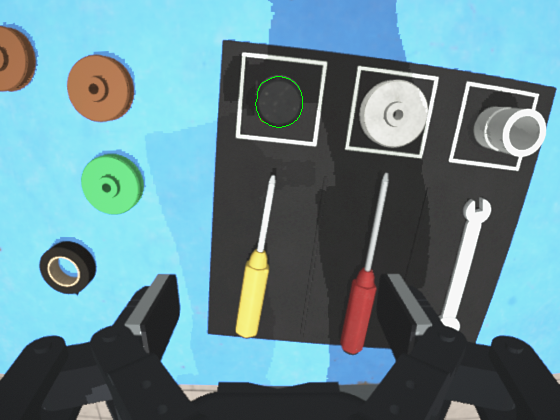

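Torch centred: px (279,102), (0.6214,0.0968) against the square's (0.621,0.0953). Now the tape roll.

Emit:
apply_moves(
  commands=[
    [[0,0,0,-2,-2.9,0,1],[0,0,0,-4,-5.8,0,1],[0,0,0,-6,-8.7,0,1],[0,0,0,-8,-11.6,1,1],[0,0,0,-10,-14.5,2,1],[0,0,0,-12,-17.4,4,1],[0,0,0,-14,-20.3,6,1],[0,0,0,-16,-23,6,1],[0,0,0,-17,-24.3,6,1],[0,0,0,-17,-24.3,6,1],[0,0,0,-17,-24.3,6,1],[0,0,0,-17,-24.3,6,1]],
  ],
)

```text
t: 26.45
tool_pos: [0.3759, 0.3387, 0.1531]
tcp_rot: [1.0, -0.0, 0.0, 0.0]
contact_force: [-0.4, -0.5, 0.8]
finger_gap: 0.085
```

```bash
python3 - <<'E'
from h import *
look('w22','tape_roll_mid',.019)
E
```

```text
t 26.5 [0.376  0.3383 0.1532]
tape_roll_mid 0.73 3402 px 279.0 114.0 circ 0.4402 0.3387 r 30.4 bbmid [0.4406 0.3394] ext [0.059  0.0589]
box 0.87 [0.4425 0.3381 0.0192]
```

View pics/w22.png

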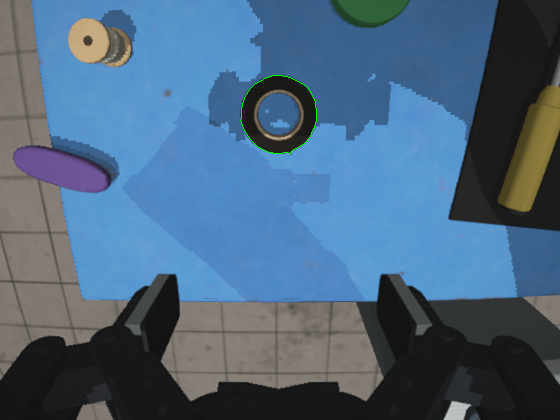

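Tape at px (279,114), world (0.4405,0.339), clear all round. Grasping.

Emit:
apply_moves(
  commands=[
    [[0,0,0,3.5,-0.1,1,1],[0,0,0,6.4,-0.1,4,1],[0,0,0,6.4,-0.1,8,1],[0,0,0,6.4,-0.1,11.5,1],[0,0,0,6.4,-0.1,14,1],[0,0,0,6.4,-0.1,15.5,1],[0,0,0,6.4,-0.1,15.5,1],[0,0,0,6.4,-0.1,15.5,1]],
  ],
)

```text
t: 27.27
tool_pos: [0.4393, 0.3393, -0.002]
tcp_rot: [1.0, -0.001, -0.0, 0.001]
contact_force: [0.3, 0.3, 1.0]
finger_gap: 0.0852
```

Emit:
apply_moves(
  commands=[
    [[0,0,0,0,0,0,0.3],[0,0,0,0,0,0,0.3],[0,0,0,0,0,0,0.3],[0,0,0,0,0,0,0.3],[0,0,0,0,0,0,0.3],[0,0,0,0,0,0,0.3]],
  ],
)

```text
t: 27.77
tool_pos: [0.4399, 0.3407, 0.0003]
tcp_rot: [1.0, -0.0, 0.001, -0.001]
contact_force: [-0.5, -2.2, 9.7]
finger_gap: 0.0572
```

Emit:
apply_moves(
  commands=[
    [[0,0,0,0,0,-3,0.3],[0,0,0,0,0,-6.5,0.3],[0,0,0,0,0,-10,0.3],[0,0,0,0,0,-14,0.3],[0,0,0,0.8,3.2,-16,0.3],[0,0,0,1.6,6.4,-16,0.3],[0,0,0,2.4,9.6,-16,0.3],[0,0,0,3.2,12.8,-16,0.3],[0,0,0,4,16,-16,0.3],[0,0,0,4.8,19.2,-16,0.3],[0,0,0,5.6,22.4,-16,0.3],[0,0,0,6.4,25.6,-16,0.3],[0,0,0,7.2,28.8,-16,0.3],[0,0,0,8,32,-16,0.3],[0,0,0,9,34.5,-16,0.3],[0,0,0,9,35.4,-16,0.3],[0,0,0,9,35.4,-16,0.3],[0,0,0,9,35.4,-16,0.3],[0,0,0,9,35.4,-16,0.3]],
  ],
)

```text
t: 29.35
tool_pos: [0.5287, -0.012, 0.1587]
tcp_rot: [1.0, 0.001, 0.0, -0.0]
contact_force: [0.7, 0.6, -0.6]
finger_gap: 0.0573
```

```bash
python3 - <<'E'
from h import *
look('w23','motor_pulley_mid',.026)
s=env.sense();print(s['finger_gap'])
look('w24','tape_roll_mid',s['tool_pos'][2]+.0187)
print(row([.6095,-.014,.06]))
E
```

```text
t 29.4 [ 0.5287 -0.0118  0.1586]
motor_pulley_mid 0.94 385 px 4.0 184.0 circ 0.5397 0.2297 r 21.7 bbmid [0.5397 0.2273] ext [0.0419 0.0162]
motor_pulley_mid 0.81 5241 px 282.0 93.0 circ 0.6093 -0.0135 r 31.0 bbmid [ 0.6091 -0.0135] ext [0.0616 0.0613]
box 0.74 [0.5338 0.2438 0.0079]
box 0.67 [ 0.6126 -0.0208  0.0212]
0.05677026335201012
t 29.55 [ 0.5288 -0.0124  0.1584]
tape_roll_mid 0.66 13209 px 278.0 286.0 circ 0.5325 -0.0122 r 33.1 bbmid [ 0.5327 -0.0114] ext [0.0651 0.0577]
box 0.67 [ 0.5308 -0.0113  0.1766]
[-0.01  0.    0.07  8.07  0.12  9.83]
```

View pics/w24.png

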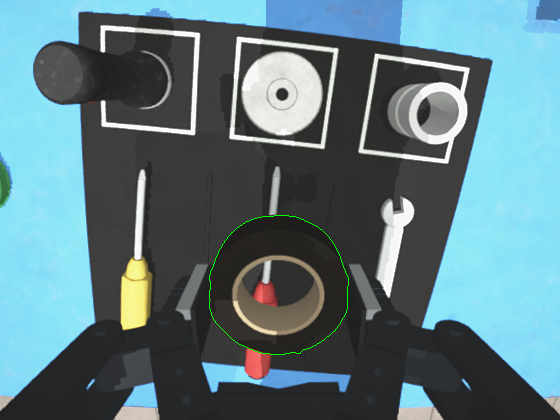

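Pulley below at px (282,93), still centred. The tape is held level. Moving over it and lowering.

Emit:
apply_moves(
  commands=[
    [[0,0,0,2.5,0.1,1,0.3],[0,0,0,5,0.15,3,0.3],[0,0,0,7.5,0.15,6,0.3],[0,0,0,8,0.15,9,0.3],[0,0,0,8,0.15,11.3,0.3],[0,0,0,8,0.15,11.3,0.3],[0,0,0,8,0.15,11.3,0.3],[0,0,0,8,0.15,11.3,0.3],[0,0,0,8,0.15,11.3,0.3]],
  ],
)

```text
t: 30.4
tool_pos: [0.6099, -0.0152, 0.0473]
tcp_rot: [1.0, -0.0, 0.001, -0.0]
contact_force: [-0.0, -0.5, 0.4]
finger_gap: 0.057
```

```bash
python3 - <<'E'
from h import *
cv2.imwrite('pics/w25.png',env.camera('wrist'))
s=env.sense();print(s['tool_pos'],row([.6088,-.0138,.027]))
E
```

```text
[ 0.60986493 -0.01517593  0.04726425] [-0.01 -0.17 -0.01 -0.11 -0.14  2.03]
```

View pics/w25.png

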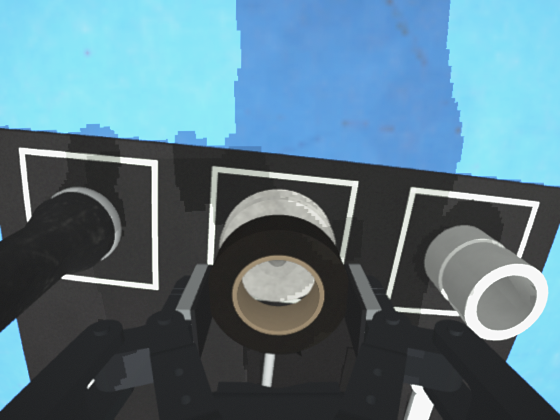

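Emit:
apply_moves(
  commands=[
    [[0,0,0,-0.1,-0.1,1,0.3],[0,0,0,-0.1,-0.1,1.6,0.3],[0,0,0,-0.1,-0.1,1.9,0.3],[0,0,0,-0.1,-0.1,2,0.3],[0,0,0,-0.1,-0.1,2,0.3],[0,0,0,-0.1,-0.1,2,0.3]],
  ],
)

```text
t: 30.95
tool_pos: [0.6075, -0.014, 0.0263]
tcp_rot: [1.0, -0.0, -0.0, -0.0]
contact_force: [-5.6, 1.1, 16.3]
finger_gap: 0.0572
```

Emit:
apply_moves(
  commands=[
    [[0,0,0,0.1,0,-0.1,0.3],[0,0,0,0.1,0,-0.1,0.3],[0,0,0,0.1,0,-0.1,0.8],[0,0,0,0.1,0,-0.1,1],[0,0,0,0.1,0,-0.1,1],[0,0,0,0.1,0,-0.1,1],[0,0,0,0.1,0,-0.1,1],[0,0,0,0.1,0,-3,1],[0,0,0,0.1,0,-7,1],[0,0,0,0.1,0,-11,1],[0,0,0,-3,0,-14,1],[0,0,0,-6,0,-15,1],[0,0,0,-7,0,-15,1],[0,0,0,-7,0,-15,1],[0,0,0,-7,0,-15,1],[0,0,0,-7,0,-15,1]],
  ],
)

```text
t: 32.28
tool_pos: [0.5387, -0.0141, 0.1748]
tcp_rot: [1.0, 0.0, -0.0, -0.0]
contact_force: [0.1, 0.6, 0.3]
finger_gap: 0.0857
```

```bash
python3 - <<'E'
from h import *
squares('w26')
look('w27','tape_roll_mid',.045)
look('w28','motor_pulley_mid',.026)
E
```

```text
t 32.3333 [ 0.5387 -0.0141  0.1746]
outer 0.5973 -0.1263 size 86.6 81.8 ang 83.9 px [403. 119.]
hole 0.5977 -0.1236 size 74.7 75.1 ang 84.0 px [399. 119.]
outer 0.6091 -0.014 size 81.6 81.7 ang 83.8 px [279. 104.]
hole 0.6091 -0.0141 size 75.2 74.9 ang 83.8 px [279. 104.]
outer 0.6207 0.0956 size 81.9 81.8 ang 84.0 px [160.  91.]
t 32.3833 [ 0.5386 -0.0141  0.1745]
tape_roll_mid 0.81 3506 px 278.0 106.0 circ 0.6094 -0.0132 r 30.0 bbmid [ 0.6096 -0.0135] ext [0.0589 0.0583]
box 0.82 [ 0.6089 -0.0116  0.0448]
t 32.5333 [ 0.5383 -0.0142  0.1746]
motor_pulley_mid 0.79 1265 px 278.0 105.0 circ 0.6099 -0.0131 r 16.8 bbmid [ 0.6103 -0.0133] ext [0.0322 0.0323]
motor_pulley_mid 0.74 926 px 8.0 190.0 circ 0.5403 0.2418 r 28.8 bbmid [0.5403 0.2353] ext [0.0552 0.0291]
box 0.9 [0.5369 0.2466 0.0176]
box 0.74 [ 0.6123 -0.0172  0.0219]
box 0.55 [0.6277 0.2414 0.0062]
```

View pics/w27.png

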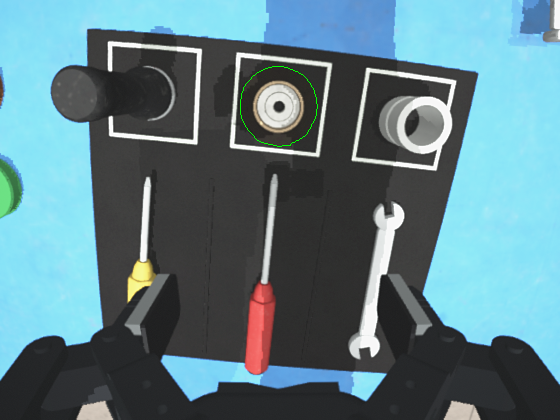

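Tape at px (278,106), concentric with the pulley's hub seen through its hole and with the square. One last scene view, then I'll hand in.

```bash
python3 - <<'E'
from h import *
im=env.camera('scene');cv2.imwrite('pics/s2.png',cv2.resize(im[150:320,60:460],None,fx=2,fy=2))
E
```

```text
(no output)
```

View pics/s2.png

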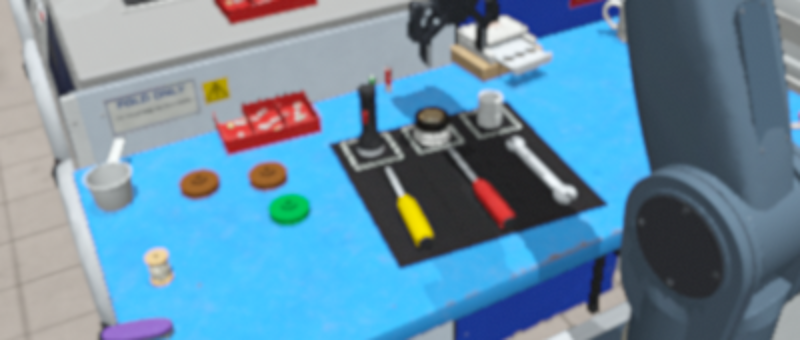

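The scene shows the torch upright at (370,120), the tape flat on the pulley at (432,125) and the coupling at (490,110). The tools and look-alikes are where they were, and the gripper is clear.

```bash
python3 -c "
from bench import env
print(env.finish_job(), env.sense()['t'])"
```

```text
the job is handed in; nothing more can be done
the job is handed in; nothing more can be done
```

The layout is done and handed in at about 33 s of the 109 s allowed. The pulley is behind the red screwdriver, the coupling behind the spanner, the torch behind the yellow screwdriver, and the tape lies flat on the pulley.

| Part | Off its square's centre (wrist camera) |
|---|---|
| Pulley | under 1 mm |
| Coupling | about 1 mm |
| Torch | about 1.5 mm |
| Tape | under 1 mm, and concentric with the pulley's hub |

- **Last look:** the scene picture showed everything upright. The tools and the brown and green look-alikes looked unmoved, and the gripper was clear.
- **Corrected:** the pulley first landed about 3.6 mm off, so I regripped and shifted it. The wrist read about 32 N at the end of that, against a limit of 120 N.
- **Disagreement:** the top camera differed from the wrist camera by up to about 8 mm. I used the wrist camera throughout because its projected fingertips matched the picture sideways, though they were about 4 mm out along x.

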